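Put the print pad away behind the sliding door

ROBOT

A 6-joint arm with a two-finger parallel gripper is mounted at the origin on the work surface. World frame = base frame: x ahead of the robot, y to its left, z up, the work surface at z = 0. Lengths are in m, angles in degrees, forces in N, time in s.
With the tool pointing down it reaches from about 0.3 to 0.85 m from the base axis. Payload 4.2 kg.
Tool frame: the origin (TCP) lies at the very end of the fingers, on their centre line; the grasp point (between the pads) lies 19 mm behind it; z points along the fingers, y is the direction in which the jaws open and shut (so a half turn about z gives the same grasp; the last joint's range is limited). The gripper opens to 91 mm and grips with 3 to 60 N. Pads are 32 mm wide; open, the fingers measure 118 mm over their backs; the gripper's body (76 mm by 178 mm) begins 60 mm behind the grasp point.
Start: joints at [68.64, 18.312, 89.639, -0, 72.044, -1.146], TCP at [0.199, 0.54, 0.214] pointing down, gripper open.
Joint ranges: [-177.97, 177.97], [-48.28, 115.42], [12.27, 149.76], [-77.06, 257.06], [2.81, 150.46], [-146.56, 146.56]. Speed limits (degrees/s): [147.25, 147.25, 180, 180, 180, 180].

INTERFACE

Orientations are given as [roll, pitch, yaw] about the fixed x, y, z axes, in that order (R = Rz(yaw) Ry(pitch) Rx(roll)).
In Python, from bench import manip gives the robot as it stands.
- The arm moves only by the shell command python3 -m creep 'ROWS' [FORCE]. ROWS is JSON, a list of rows, each a list of 7 numbers: the closure, from 0 (fully open) to 1 (shut), then the shift along the world's x, y, z in units of 25 mm (1.0 is 25 mm), then the turn, a rotation vector about the world's x, y, z in units of 5 degrees (1.0 is 5 degrees). In form: [[gripper, tx, ty, tz, wx, wy, wz], ...]. A call has 1 to 12 rows; each row is the pose to reach, as a shift and turn from the pose commanded when the call began; what a row does not reach only later rows make up. A row lasts 1/12 s, in which the tool goes at most 41.7 mm and 7.16 degrees, less where a joint would pass 70% of its speed; a pose out of reach is approached as far as the arm can. A call with a gripper value outside its range is refused whole. The fingers move at their own pace and stop on an object; FORCE is the grip in N (left out, the last holds). Time passes only in rows, so rows that repeat a pose let the fingers close. It gives the time, the measured TCP pose, the force and the opening at its end, in the units of the state.
- manip.state(): the state, without advancing time (a new reading comes with each control period).
- manip.read_camera(name): name is "scene" or "side" or "wrist"; returns a dict with "frame" (400x640x3 uint8, red, green, blue), "K" (3x3 intrinsics, pixels), "R" (3x3) and "t" (3): a world point X has camera coordinates R X + t; the wrist camera has in their place "hand_eye" (4x4, takes a point from camera to tool coordinates, whose origin is the TCP and whose axes are the flange's). Camera axes: x right, y down, z forward; pixel columns grow to the right and rows downward; lengths in m; the calibration is good to about 2 mm. A picture is of the moment at which its call begins: read the wrist's pose just before it. There is no depth.
- manip.finish_job(): hands the job in, once; it reports no verdict.
The state is a dict: "time_s": time; "joints": joint angles; "joint_velocities": joint speeds; "joint_efforts": joint torques, N m; "position": TCP position; "tool_rot": TCP orientation; "ft_force": force on the tool from outside, world axes, zero at the start; "torque": the same for the moment, N m; "gripper_width": finger opening in m.
Only numpy, scipy, OpenCV 4.12 (cv2) and the standard library are available. Lean on these libraries where they do the work, as an engineer would, in place of code of your own. Each camera call takes 0.05 s, during which the arm holds its last target.

TASK

Put the wooden print pad with the knob away in the empty tray at one end of the cabinet: slide that end's clear door all the way behind the middle door, with the middle door out of the way, and set the pad flat inside the tray. Then leave the cabinet shut, both end doors fully closed and the middle door centred over the middle bay, without knocking over or pushing away the other things on the table.

Things in the scene. Friction and masses are not known exactly. Their poses are not given: they have to be found in the camera images.
- cabinet: low plywood cabinet fixed on the table, 220 deep (its x, away from the robot) x 510 wide (its y, to the left); origin: centre of its underside. Three clear doors on a double track along y close its top, which slopes down to the front by 8 degrees: end doors' underside 81 above the table at its middle (66 front, 96 back); middle door's face, end walls and track lips 12 above that. All mm
- left_door (a joint): sliding of the left end door, a clear sheet 200 x 170 x 5 mm in the rear (lower) track (m): 0 fully shut against the cabinet's +y end; grows as it moves to -y behind (below) the middle door, stop at 0.130. About 1.5 N of friction; stays where left, no spring or latch
- right_door (a joint): sliding of the right end door (m), mirror image: 0 fully shut against the -y end; grows as it moves to +y behind (below) the middle door, stop at 0.130; same size and friction
- middle_door (a joint): position of the middle door (m): 0 centred, positive to the cabinet's +y; stops at -0.060 and +0.060. Clear sheet 200 x 170 x 5 mm in the front (upper) track, 7 mm above the end doors; same friction. At 0 it leaves the openings over both end bays free; off centre it covers part of one
- left_door_fin (a point): grip point on the left door's upright wooden pull fin, 36 mm along the cabinet's x, 12 mm thick along y. 12 mm below the fin's top, 30 mm above its door's sheet; near the door's front outer corner (cabinet x -85, y +235, z 105 mm when shut). With that door fully open, 14 mm remain from fin to the centred middle door's edge, whose face is 23 mm below the point
- right_door_fin (a point): the same on the right door: mirror image (cabinet y -235 mm when shut)
- middle_door_fin (a point): the same point on the middle door's fin (same width and thickness), 12 mm below its top, 23 mm above the sheet; the fin stands midway along the door's width, near its front edge (cabinet x -85 mm, y 0 when centred)
- tray_floor (a point): centre of the empty tray's floor, 12 mm above the table. The tray is fixed in one end bay of the cabinet (left or right varies, centre at cabinet y +-178 mm); axes as the cabinet's. Fences 8 mm high round a pocket 136 (x) x 86 mm (y). The opening over it, door open, is 125 mm in y, centred, and 200 in x. The other end bay's tray holds two tins, 54 mm high
- pad_centre (a point): hand pad for burnishing prints: wooden block, rubber sole, 120 (x) x 70 (y) x 25 mm, a dark mushroom knob on its middle, 62 mm high in all, 0.2 to 0.4 kg; stands right of the cabinet. The point is on its axis 31 mm above its underside. It fits the tray with its length along the tray's x, either way round; the shut door clears the knob by 4 mm
- pad_knob (a point): grip point on the pad's knob: round, 32 mm across from 37 to 60 mm above the sole; this point is on its axis, 50 mm above the sole and 12 mm below the top. Below, the neck is 22 mm across, on the block's top at 25 mm
- jar: bystander, loose: closed jar, 64 mm across, 100 mm high, near the pad; origin at the centre of its underside
- tape: bystander, loose: paper tape ring lying flat, 90 mm across, 24 mm high; origin at the centre of its underside
- brush_pot: bystander, loose: open glass pot, 80 mm across, 100 mm high; origin at the centre of its underside
- brush: bystander, loose: flat brush, 180 mm long, lying along its x axis, about 25 mm high; origin near its middle
- arch: bystander, loose: curved wooden print block standing like a small bridge, about 150 mm long (its x), 50 mm wide, 58 mm high; origin at the centre of its underside
- ink_can: bystander, loose: closed can, 80 mm across, 110 mm high; origin at the centre of its underside
- stretcher: bystander, loose: wooden bar 50 x 200 (its y) x 35 mm; origin at the centre of its underside
- pad: the same pad; origin at the centre of its underside, x along its length, z up

How it is judged:
By the outcome, as a careful person would: the job done as asked, in the order asked, and still so for the second after the job is handed in, with the robot touching nothing.
It also fails if it takes over 72 s, if anything falls off the work surface, if the arm or the gripper's body presses on something with over 40 N, if the wrist force passes 120 N, or if a joint passes its speed limit or range.

## Working session

There is one attempt and no reset: what is moved stays moved. The work goes in short steps, Python scripts to look and compute and a shell command to move; the robot and the scene stay as the last step left them, time stands still between calls to the robot, and variables do not carry over. Pictures are saved under pics/ and viewed, and the job is handed in when it is done.

```bash
ls; mkdir -p pics; python3 - <<'E'
from bench import manip
import cv2,pickle
print(manip.state())
for n in ["scene","side","wrist"]:
    s=manip.state()
    d=manip.read_camera(n); d['st']=s
    pickle.dump(d,open(f'pics/{n}0.pkl','wb'))
    cv2.imwrite(f'pics/{n}0.png',d['frame'][:,:,::-1])
    print(n,{k:v for k,v in d.items() if k not in('frame','st')})
E
```

```text
pics
{'time_s': 0.0, 'joints': array([ 6.86390049e+01,  1.83507725e+01,  8.97072035e+01, -1.31119540e-03,
        7.20419792e+01, -1.14420841e+00]), 'joint_velocities': array([ 0.07109482,  0.04450253, -0.01610644, -0.00234246, -0.04670727,
        0.03071731]), 'joint_efforts': array([ 1.10174960e-04, -4.12456727e+01, -2.31970328e+01,  7.28714210e-02,
        4.57057462e-02, -1.41769824e-04]), 'position': array([0.19851117, 0.5391099 , 0.21312357]), 'tool_rot': array([-1.79900040e+02, -7.49630611e-04,  1.59783618e+02]), 'ft_force': array([-1.04794567, -0.13002962,  0.1267524 ]), 'torque': array([-0.03277865,  0.02156872, -0.02930136]), 'gripper_width': 0.09124733833239575}
scene {'K': array([[513.86289098,   0.        , 324.17277365],
       [  0.        , 513.86289098, 202.73129888],
       [  0.        ,   0.        ,   1.        ]]), 'R': array([[-0.23461062,  0.97202738,  0.01098345],
       [ 0.80146553,  0.19981269, -0.56367357],
       [-0.55010078, -0.12344095, -0.82592461]]), 't': array([ 0.09881492, -0.40321538,  1.89294457])}
side {'K': array([[430.88680029,   0.        , 313.21364977],
       [  0.        , 430.88680029, 195.47958166],
       [  0.        ,   0.        ,   1.        ]]), 'R': array([[ 0.8051311 , -0.59304666, -0.00771834],
       [-0.44575586, -0.59647947, -0.66746831],
       [ 0.39123602,  0.54083999, -0.7445982 ]]), 't': array([-0.44703515,  0.32358987,  1.04659654])}
wrist {'K': array([[297.95196189,   0.        , 319.49153778],
       [  0.        , 297.95196189, 202.59379517],
       [  0.        ,   0.        ,   1.        ]]), 'hand_eye': array([[ 7.20276085e-04, -9.72021393e-01, -2.34891237e-01,
         6.58273455e-02],
       [ 9.99999707e-01,  7.61392421e-04, -8.43532842e-05,
        -1.03602104e-04],
       [ 2.60837604e-04, -2.34891108e-01,  9.72021656e-01,
        -1.71963981e-01],
       [ 0.00000000e+00,  0.00000000e+00,  0.00000000e+00,
         1.00000000e+00]])}
```

View pics/scene0.png

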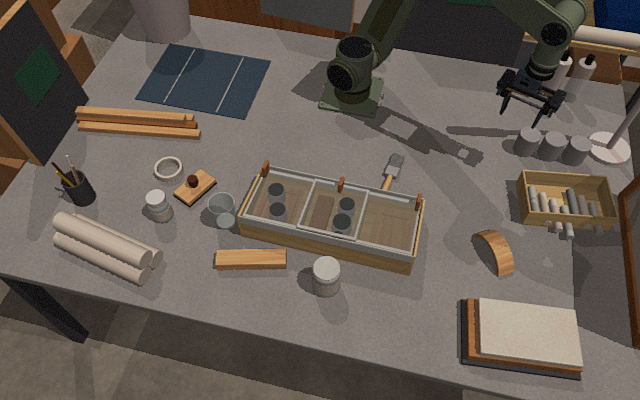

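View pics/side0.png

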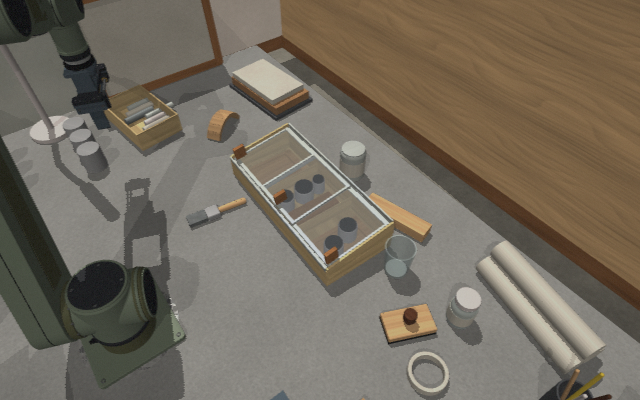

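View pics/wrist0.png

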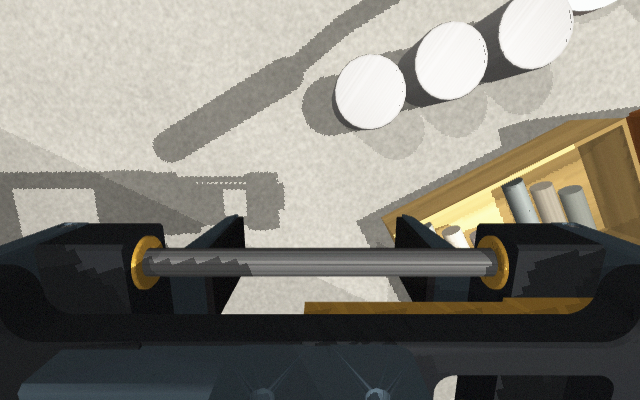

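```bash
python3 - <<'E'
import cv2
a=cv2.imread('pics/scene0.png')
cv2.imwrite('pics/z1.png',cv2.resize(a[140:300,140:440],None,fx=2.66,fy=2.66,interpolation=cv2.INTER_CUBIC))
a=cv2.imread('pics/side0.png')
cv2.imwrite('pics/z2.png',cv2.resize(a[110:390,210:490],None,fx=2.1,fy=2.1,interpolation=cv2.INTER_CUBIC))
E
```

```text
(no output)
```

View pics/z1.png

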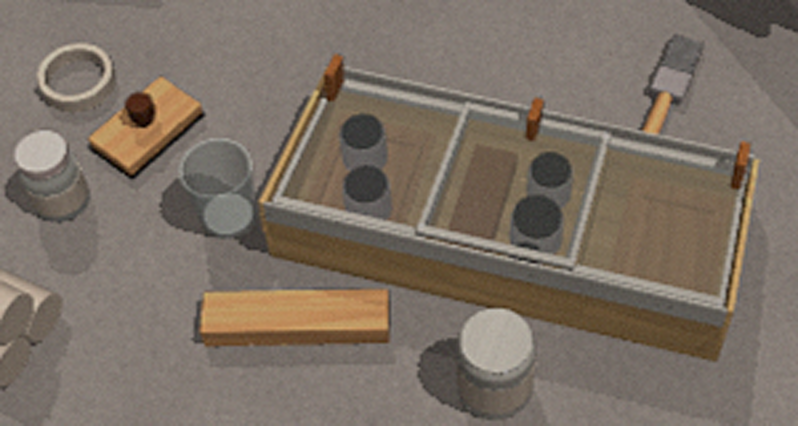

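View pics/z2.png

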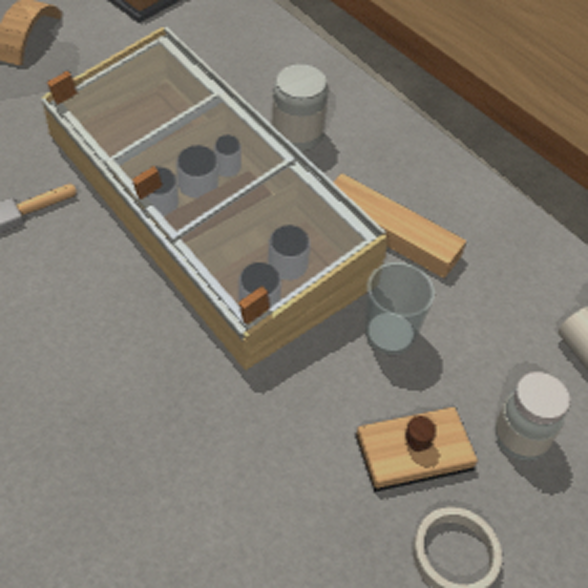

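```bash
cat > h.py <<'E'
import numpy as np, pickle, cv2
from scipy.optimize import least_squares
def proj(d,P):
    c=np.atleast_2d(P)@d['R'].T+d['t']; q=c@d['K'].T; return q[:,:2]/q[:,2:]
def Rz(a): return np.array([[np.cos(a),-np.sin(a),0],[np.sin(a),np.cos(a),0],[0,0,1]])
def W(p,P): return np.atleast_2d(P)@Rz(p[2]).T+[p[0],p[1],0]
S=lambda x,y:(x/2.66+140,y/2.66+140)
D=lambda x,y:(x/2.1+210,y/2.1+110)
def load(n): return pickle.load(open(f'pics/{n}.pkl','rb'))
def fit(obs,p0):
    f=lambda p:np.concatenate([(proj(d,W(p,P))[0]-q) for d,P,q in obs])
    r=least_squares(f,p0,loss='soft_l1'); return r.x,r.fun.reshape(-1,2)
def tool(st):
    from scipy.spatial.transform import Rotation as R
    return R.from_euler('xyz',st['tool_rot'],degrees=True).as_matrix(),st['position']
def wristcam(d):
    R,t=tool(d['st']);H=d['hand_eye'];Rc=R@H[:3,:3];tc=R@H[:3,3]+t
    return dict(K=d['K'],R=Rc.T,t=-Rc.T@tc,frame=d['frame'])
E
cat > fit0.py <<'E'
from h import *
s=load('scene0');d=load('side0')
m=1e-3*np.array
zt=lambda x:93+x*np.tan(np.radians(8))
C=lambda x,y:1e-3*np.array([x,y,zt(x)])
obs=[(s,1e-3*np.array([-85,235,117]),S(743,147)),(s,1e-3*np.array([-85,-235,117]),S(335,60)),
(d,1e-3*np.array([-85,235,117]),D(62,78)),(d,1e-3*np.array([-85,-235,117]),D(254,295)),
(d,C(110,255),D(165,30)),(d,C(110,-255),D(385,237)),(d,C(-110,-255),D(245,335)),(d,C(-110,255),D(45,100)),
(s,C(-110,255),S(757,158)),(s,C(110,-255),S(262,205)),(s,C(110,255),S(727,310)),
(s,np.array([.11,.255,0]),S(718,355)),(s,np.array([.11,-.255,0]),S(270,253)),(d,np.array([-.11,-.255,0]),D(247,365))]
p,r=fit(obs,[.45,0,0]);print('cab',p[:2],np.degrees(p[2]));print(r.round(1).tolist())
B=lambda x,y,z:1e-3*np.array([x,y,z])
po=[(s,B(0,0,61),S(139,100)),(d,B(0,0,60),D(420,424))]
# block top corners side: (358,430),(458,408),(475,460),(378,485); scene: (165,80),(203,110),(133,168),(91,138)
best=None
for a in [0,90,180,-90]:
    for dd,pts in ((d,[D(358,432),D(458,408),D(475,459),D(378,483)]),(s,[S(203,108),S(131,163),S(91,138),S(165,79)])):
        pass
import itertools
cor=[B(60,35,25),B(60,-35,25),B(-60,-35,25),B(-60,35,25)]
SP=[S(203,108),S(131,163),S(91,138),S(165,79)];DP=[D(358,432),D(458,408),D(475,459),D(378,483)]
for i in range(4):
  for j in range(4):
    o=po+[(s,cor[(i+k)%4],SP[k]) for k in range(4)]+[(d,cor[(j+k)%4],DP[k]) for k in range(4)]
    for a0 in (0,1.57):
      q,rr=fit(o,[.5,-.4,a0]);c=(rr**2).sum()
      if best is None or c<best[0]: best=(c,q,rr)
print('pad',best[1][:2],np.degrees(best[1][2]));print(best[2].round(1).tolist())
mid=[(s,None,S(537,101)),(d,None,D(147,175))]
f=lambda y:np.concatenate([proj(dd,W(p,1e-3*np.array([-85,y[0],117-7+7])))[0]-q for dd,_,q in mid])
y=least_squares(f,[0.]);print('mid fin y',y.x,y.fun)
for n,dd in(('scene',s),('side',d)):
    im=dd['frame'][:,:,::-1].copy()
    im=cv2.resize(im,None,fx=3,fy=3,interpolation=cv2.INTER_CUBIC)
    def L(P):
        q=(proj(dd,P)*3+1).astype(int); cv2.polylines(im,[q.reshape(-1,1,2)],True,(0,255,0),1)
    L(W(p,[C(110,255),C(110,-255),C(-110,-255),C(-110,255)]));L(W(p,np.array([[.11,.255,0],[.11,-.255,0],[-.11,-.255,0],[-.11,.255,0]])))
    L(W(best[1],cor))
    for yy in(235,-235,y.x[0]): L(W(p,[B(-103,yy-6,117),B(-103,yy+6,117),B(-67,yy+6,117),B(-67,yy-6,117)]))
    a=im[420:900,500:1300] if n=='scene' else im[330:1130,630:1430]
    cv2.imwrite(f'pics/o_{n}.png',a[:600] if n=='scene' else cv2.resize(a,(600,600)))
E
python3 fit0.py
```

```text
Traceback (most recent call last):
  File "fit0.py", line 3, in <module>
    m=1e-3*np.array
      ~~~~^~~~~~~~~
TypeError: unsupported operand type(s) for *: 'float' and 'builtin_function_or_method'
```

```bash
sed -i '/^m=1e-3/d' fit0.py; python3 fit0.py
```

```text
cab [0.56940751 0.06062283] -0.9077112327038469
[[-0.7, 1.1], [-1.6, 1.0], [-2.2, -0.7], [-0.7, -0.0], [-1.1, -2.7], [1.2, -1.6], [0.0, 0.4], [-2.6, -2.0], [-0.2, -0.7], [-2.2, -1.0], [1.4, 0.3], [-1.1, 1.3], [-0.5, 0.5], [-1.4, 2.2]]
pad [ 0.54699213 -0.3921569 ] 155.56850256915982
[[-0.6, 0.1], [-0.0, 1.0], [-0.9, -2.4], [-1.5, 1.3], [-2.1, -0.8], [-2.1, -2.3], [-1.4, -4.3], [-2.3, -2.4], [0.9, -0.3], [-1.6, -1.3]]
mid fin y [0.78138853] [-1.68996157  1.67845485 -1.43457709 -0.72082455]
```

View pics/o_scene.png

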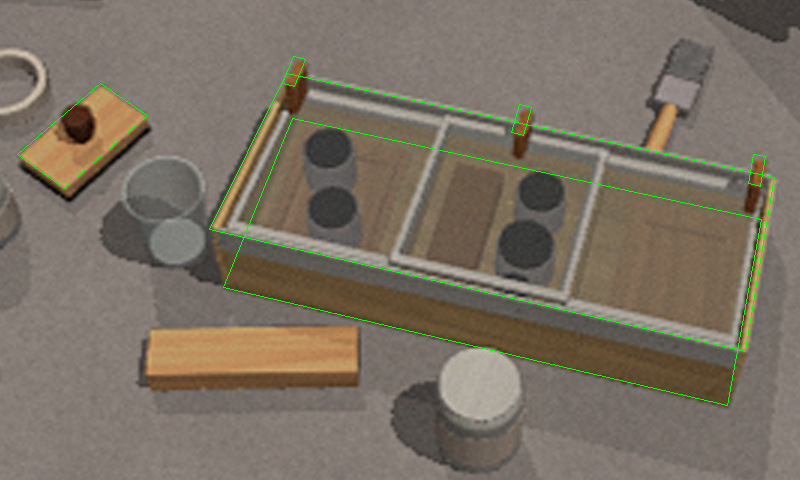

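View pics/o_side.png

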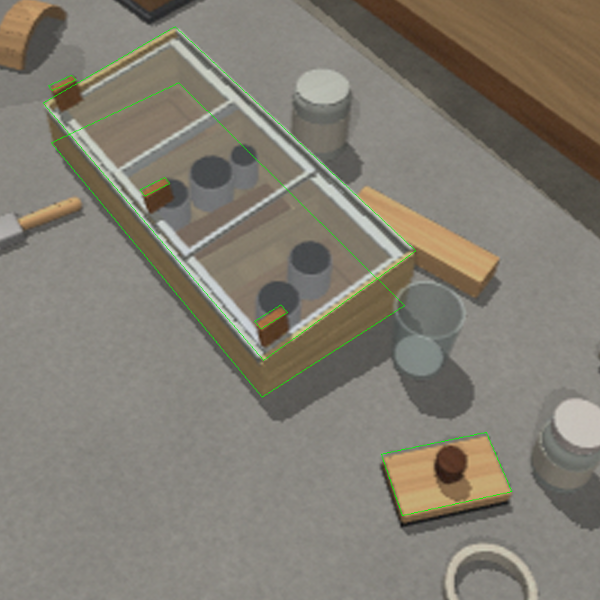

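```bash
python3 -m creep '[[0,1.2,-1,0,0,0,0.4],[0,2.4,-2,0,0,0,0.8],[0,3.6,-3,0,0,0,1.2],[0,4.8,-4,0,0,0,1.6],[0,6,-5,0,0,0,2],[0,7.2,-6,0,0,0,2.4],[0,8.4,-7,0,0,0,2.8],[0,9.6,-8,0,0,0,3.2],[0,10.8,-9,0,0,0,3.6],[0,11.56,-9.72,0,0,0,3.87],[0,11.56,-9.72,0,0,0,3.87],[0,11.56,-9.72,0,0,0,3.87]]' 20
cat > look.py <<'E'
import sys
from h import *
from bench import manip
tag=sys.argv[1]
for n in sys.argv[2:]:
    st=manip.state(); d=dict(manip.read_camera(n)); d['st']=st
    pickle.dump(d,open(f'pics/{n}{tag}.pkl','wb')); cv2.imwrite(f'pics/{n}{tag}.png',d['frame'][:,:,::-1])
print(st['time_s'],st['position'],st['tool_rot'],st['ft_force'],st['gripper_width'])
E
python3 look.py 1 wrist
```

```text
time_s: 1.15
position: [0.4882, 0.2956, 0.2134]
tool_rot: [-180.0, -0.1, 179.0]
ft_force: [-0.7, -0.3, -0.8]
gripper_width: 0.0909
1.15 [0.48819259 0.29560279 0.21342571] [-1.79994722e+02 -7.24769347e-02  1.78954224e+02] [-0.65521683 -0.28062184 -0.78498425] 0.09094669808721274
```

View pics/wrist1.png

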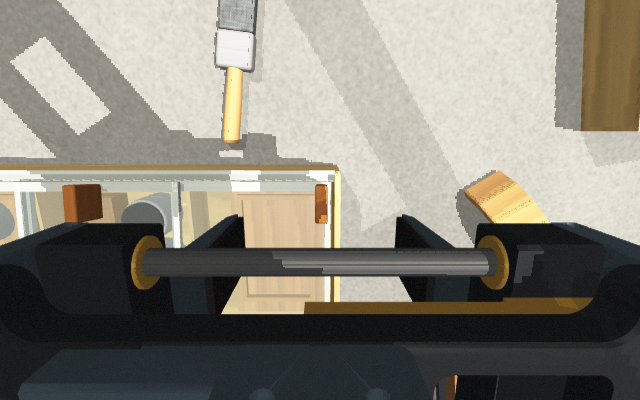

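```bash
python3 - <<'E'
from h import *
w=wristcam(load('wrist1'))
p=[.5694,.0606,np.radians(-.9077)]
B=lambda x,y,z:1e-3*np.array([x,y,z])
im=cv2.resize(w['frame'][:,:,::-1].copy(),None,fx=4,fy=4,interpolation=cv2.INTER_CUBIC)
def L(P):
    q=(proj(w,P)*4+1.5).astype(int); cv2.polylines(im,[q.reshape(-1,1,2)],True,(0,255,0),1)
for yy in (235,0):
  for z in (117,75): L(W(p,[B(-103,yy-6,z),B(-103,yy+6,z),B(-67,yy+6,z),B(-67,yy-6,z)]))
zt=lambda x:93+x*np.tan(np.radians(8))
C=lambda x,y:B(x,y,zt(x))
L(W(p,[C(110,255),C(110,-255),C(-110,-255),C(-110,255)]))
L(W(p,[B(-68,178-43,20),B(-68,178+43,20),B(68,178+43,20),B(68,178-43,20)]))
cv2.imwrite('pics/w1.png',im[600:1100,700:1450])
cv2.imwrite('pics/w1b.png',im[600:1100,0:760])
E
```

```text
(no output)
```

View pics/w1.png

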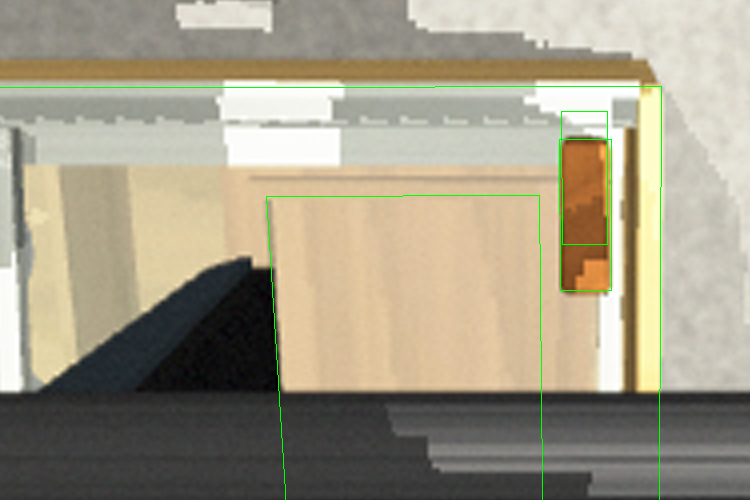

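View pics/w1b.png

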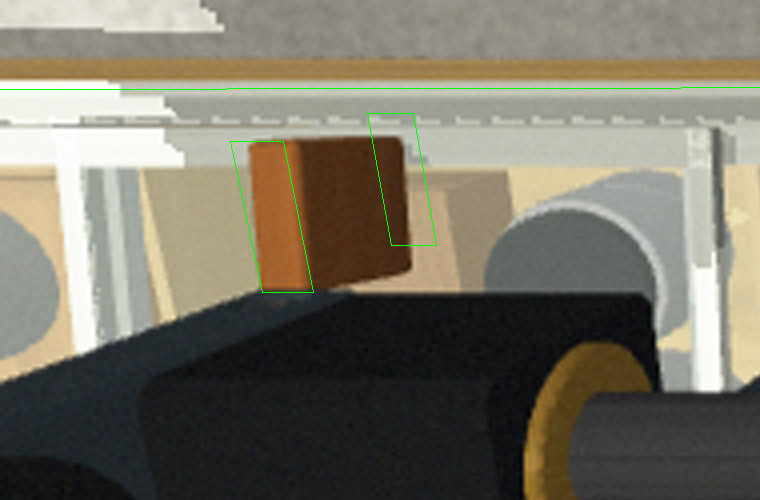

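```bash
cat > cab.py <<'E'
from h import *
P0=[.5694,.0606,np.radians(-.9077)]
a=np.radians(8); U=np.array([np.cos(a),0,np.sin(a)]); N=np.array([-np.sin(a),0,np.cos(a)])
def fin(y): # top quad corners (-x,-y),(-x,+y),(+x,+y),(+x,-y)
    c=np.array([-.085,y,.105])+.012*N
    return np.array([c-.018*U-[0,.006,0],c-.018*U+[0,.006,0],c+.018*U+[0,.006,0],c+.018*U-[0,.006,0]])
E
python3 - <<'E'
from cab import *
w=wristcam(load('wrist1'))
Z=lambda l,x0:[((x+x0)/4-.375,(y+600)/4-.375) for x,y in l]
lf=Z([(562,138),(609,138),(607,293),(562,293)],700)
mf=Z([(250,141),(299,139),(313,291),(262,291)],0)
def f(p):
    return np.concatenate([(proj(w,W([p[0],p[1],P0[2]],fin(.235)))-lf).ravel(),(proj(w,W([p[0],p[1],P0[2]],fin(p[2])))-mf).ravel()])
r=least_squares(f,[P0[0],P0[1],0]);print(r.x,r.fun.reshape(-1,2).round(1).tolist())
E
```

```text
[0.57083014 0.06045951 0.00201453] [[-0.8, -0.1], [0.5, -0.1], [1.0, -0.3], [-0.7, -0.2], [-0.3, -0.5], [0.4, 0.0], [0.0, 0.6], [-0.1, 0.6]]
```

```bash
python3 -m creep '[[0,0.04,0.04,-1,0,0,0],[0,0.04,0.04,-2.2,0,0,0],[0,0.04,0.04,-3.4,0,0,0],[0,0.04,0.04,-4.4,0,0,0],[0,0.04,0.04,-5.0,0,0,0],[0,0.04,0.04,-5.0,0,0,0],[1,0.04,0.04,-5.0,0,0,0],[1,0.04,0.04,-5.0,0,0,0],[1,0.04,0.04,-5.0,0,0,0],[1,0.04,0.04,-5.0,0,0,0],[1,0.04,0.04,-5.0,0,0,0],[1,0.04,0.04,-5.0,0,0,0]]' 20
```

```text
time_s: 2.2
position: [0.489, 0.2977, 0.0897]
tool_rot: [180.0, 0.1, 179.1]
ft_force: [-0.3, -0.1, -0.0]
gripper_width: 0.0538
```

```bash
python3 -m creep '[[1,0,0,-0.08,0,0,0],[1,0,0,-0.08,0,0,0],[1,0,0,-0.08,0,0,0],[1,0,0,-0.08,0,0,0],[1,0,0,-0.08,0,0,0],[1,0,0,-0.08,0,0,0],[1,0,0,-0.08,0,0,0],[1,0,0,-0.08,0,0,0]]' 20
```

```text
time_s: 2.87
position: [0.4886, 0.2969, 0.0869]
tool_rot: [-179.9, -0.0, 179.1]
ft_force: [0.5, -4.2, 0.7]
gripper_width: 0.0121
```

```bash
python3 -m creep '[[1,0,-0.4,0,0,0,0],[1,-0.02,-1.0,0,0,0,0],[1,-0.03,-1.7,0,0,0,0],[1,-0.04,-2.4,0,0,0,0],[1,-0.05,-3.1,0,0,0,0],[1,-0.06,-3.8,0,0,0,0],[1,-0.07,-4.4,0,0,0,0],[1,-0.08,-4.9,0,0,0,0],[1,-0.08,-5.1,0,0,0,0],[1,-0.08,-5.2,0,0,0,0],[1,-0.08,-5.2,0,0,0,0]]'
```

```text
time_s: 3.78
position: [0.4862, 0.1669, 0.0869]
tool_rot: [-180.0, -0.1, 179.1]
ft_force: [-1.2, -2.0, 0.5]
gripper_width: 0.0119
```

```bash
python3 -m creep '[[1,0,-0.06,0,0,0,0],[1,0,-0.06,0,0,0,0],[1,0,-0.06,0,0,0,0]]'; python3 look.py 2 wrist side
```

```text
time_s: 4.03
position: [0.4862, 0.1669, 0.0869]
tool_rot: [180.0, -0.1, 179.2]
ft_force: [-3.8, 2.6, -0.3]
gripper_width: 0.0121
4.0833 [0.4862347  0.16690284 0.08694915] [ 1.79956449e+02 -4.97107067e-02  1.79149938e+02] [-3.75268354  4.00850277  1.7196663 ] 0.012014093144440456
```

View pics/wrist2.png

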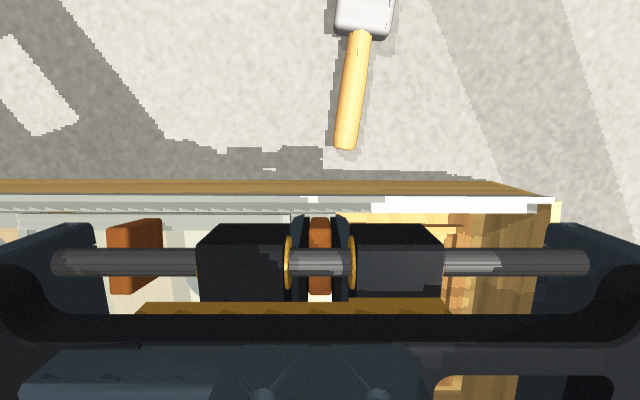

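View pics/side2.png

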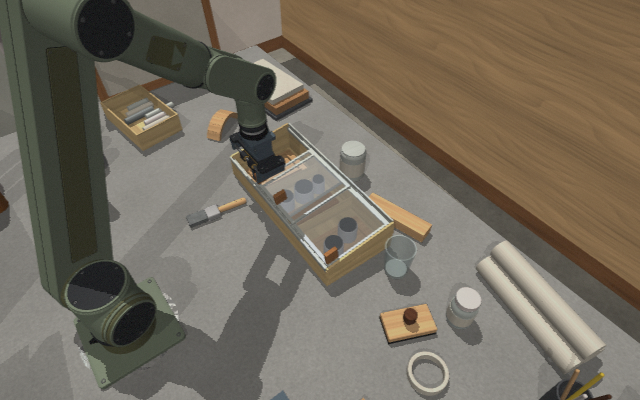

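```bash
python3 -m creep '[[0.4,0,0.04,0,0,0,0],[0.4,0,0.04,0,0,0,0],[0.4,0,0.04,0,0,0,0],[0.4,0,0.04,0.8,0,0,0],[0.4,0,0.04,2.0,0,0,0],[0.4,0,0.04,3.2,0,0,0],[0.4,0.1,-0.8,4.1,0,0,-0.2],[0.4,0.3,-2.2,4.5,0,0,-0.6],[0.4,0.5,-3.7,4.5,0,0,-1.0],[0.4,0.7,-5.2,4.5,0,0,-1.4],[0.4,0.9,-6.7,4.5,0,0,-1.8],[0.4,1.1,-8.2,4.5,0,0,-2.2]]'
python3 -m creep '[[0.4,0.13,-1.4,0,0,0,-0.25],[0.4,0.26,-2.8,0,0,0,-0.5],[0.4,0.39,-4.2,0,0,0,-0.75],[0.4,0.52,-5.6,0,0,0,-1.0],[0.4,0.65,-7.0,0,0,0,-1.25],[0.4,0.78,-8.4,0,0,0,-1.5],[0.4,0.91,-9.8,0,0,0,-1.75],[0.4,1.04,-11.2,0,0,0,-2.0],[0.4,1.17,-12.6,0,0,0,-2.25],[0.4,1.3,-13.7,0,0,0,-2.5],[0.4,1.3,-14.1,0,0,0,-2.5],[0.4,1.3,-14.1,0,0,0,-2.5]]'
python3 look.py 3 wrist scene
```

```text
time_s: 5.13
position: [0.5144, -0.0411, 0.1999]
tool_rot: [-180.0, 0.1, 168.1]
ft_force: [-0.4, 0.2, -0.0]
gripper_width: 0.0548
time_s: 6.13
position: [0.5462, -0.3939, 0.1986]
tool_rot: [-180.0, -0.0, 155.5]
ft_force: [1.1, 0.4, 0.5]
gripper_width: 0.0547
6.1833 [ 0.54624075 -0.39183345  0.19887801] [ 1.79970741e+02 -6.52532284e-02  1.55577305e+02] [ 0.04109603  0.26585101 -0.43480789] 0.055047556096297426
```

View pics/wrist3.png

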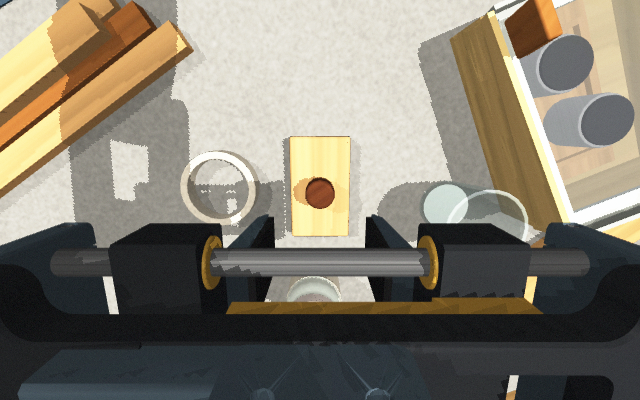

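View pics/scene3.png

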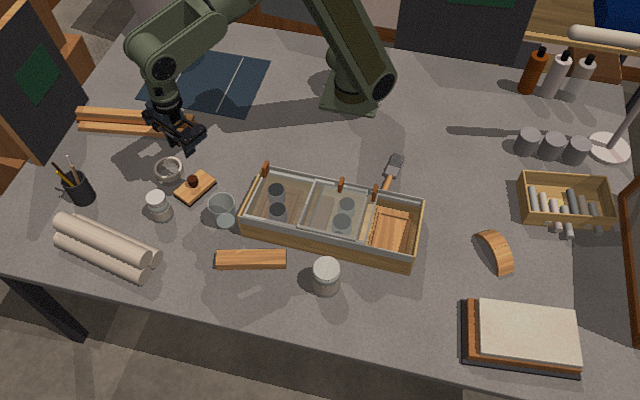

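```bash
python3 - <<'E'
from cab import *
w=wristcam(load('wrist3'))
def ray(px,z):
    d=np.linalg.inv(w['K'])@[px[0],px[1],1]; d=w['R'].T@d; c=-w['R'].T@w['t']; return c+d*(z-c[2])/d[2]
print('knob',ray((320,193),.06))
cs=[ray(c,.025) for c in [(290,136.5),(350,137),(350,236),(291,236)]]
print(cs,np.mean(cs,0))
e=np.diff(np.array(cs+[cs[0]]),axis=0);print(np.linalg.norm(e,axis=1),np.degrees(np.arctan2(e[:,1],e[:,0])))
E
```

```text
knob [ 0.54506587 -0.39309579  0.06      ]
[array([ 0.47814318, -0.40000322,  0.025     ]), array([ 0.50677655, -0.33835464,  0.025     ]), array([ 0.61590505, -0.38484101,  0.025     ]), array([ 0.58598471, -0.45072138,  0.025     ])] [ 0.54670237 -0.39348006  0.025     ]
[0.06797365 0.11861709 0.07235641 0.11917268] [  65.08696986  -23.07295175 -114.4257316   154.81226937]
```

```bash
python3 -m creep '[[0.4,-0.01,-0.05,-0.8,0,0,0],[0.4,-0.01,-0.05,-2.0,0,0,0],[0.4,-0.01,-0.05,-3.2,0,0,0],[0.4,-0.01,-0.05,-4.4,0,0,0],[0.4,-0.01,-0.05,-5.5,0,0,0],[0.4,-0.01,-0.05,-6.2,0,0,0],[0.4,-0.01,-0.05,-6.68,0,0,0],[0.4,-0.01,-0.05,-6.68,0,0,0],[1,-0.01,-0.05,-6.68,0,0,0],[1,-0.01,-0.05,-6.68,0,0,0],[1,-0.01,-0.05,-6.68,0,0,0],[1,-0.01,-0.05,-6.68,0,0,0]]' 35
python3 -m creep '[[1,0,0,0,0,0,0],[1,0,0,0,0,0,0],[1,0,0,0,0,0,0]]' 35
```

```text
time_s: 7.23
position: [0.5472, -0.3935, 0.0343]
tool_rot: [-179.9, 0.2, 155.7]
ft_force: [0.8, 3.1, 5.5]
gripper_width: 0.0313
time_s: 7.48
position: [0.5472, -0.3935, 0.0343]
tool_rot: [-180.0, 0.2, 155.6]
ft_force: [-1.2, -0.4, 6.7]
gripper_width: 0.0311
```

```bash
python3 -m creep '[[1,0,0,0.5,0,0,0],[1,0,0,1.2,0,0,0],[1,0,0,2.2,0,0,0],[1,0,0,3.4,0,0,0],[1,0,0,4.6,0,0,0],[1,0,0,5.6,0,0,0],[1,0,0,6.2,0,0,0],[1,0,0,6.4,0,0,0],[1,0,0,6.4,0,0,0]]'; python3 look.py 4 wrist side scene
```

```text
time_s: 8.23
position: [0.5467, -0.3928, 0.1939]
tool_rot: [-180.0, 0.1, 155.6]
ft_force: [-0.2, 1.0, -2.4]
gripper_width: 0.0308
8.3333 [ 0.5456689  -0.39204913  0.19101694] [ 1.79952205e+02 -1.62543565e-01  1.55632857e+02] [-0.5049813  -0.85277057 -3.48585574] 0.03120408669383754
```

View pics/wrist4.png

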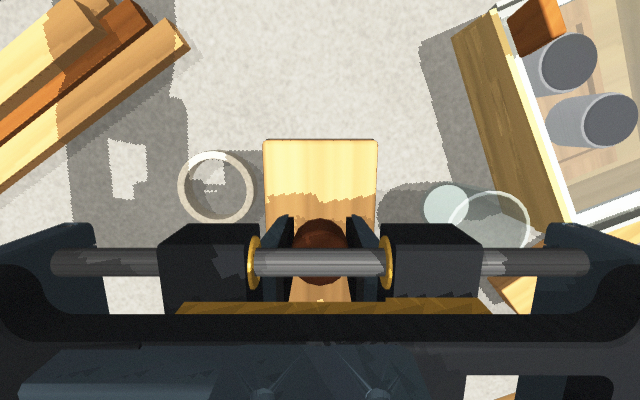

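View pics/side4.png

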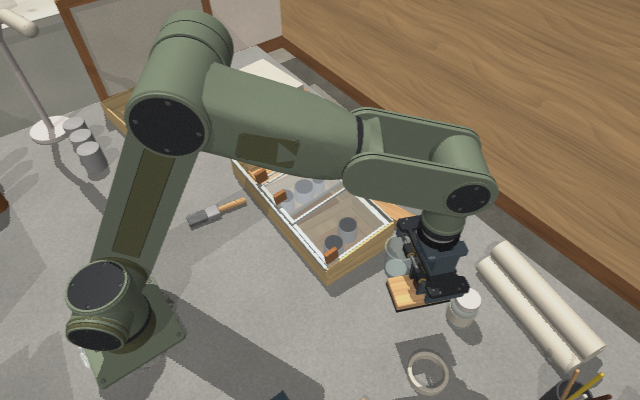

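```bash
python3 -m creep '[[1,0,0.3,0.1,0,0,0],[1,0.05,1.1,0.2,0,0,0.2],[1,0.1,2.2,0.2,0,0,0.4],[1,0.15,3.5,0.2,0,0,0.65],[1,0.2,4.8,0.2,0,0,0.9],[1,0.27,6.1,0.2,0,0,1.15],[1,0.33,7.4,0.2,0,0,1.4],[1,0.39,8.7,0.2,0,0,1.65],[1,0.45,10,0.2,0,0,1.9],[1,0.5,11.2,0.2,0,0,2.15],[1,0.55,12.4,0.2,0,0,2.35],[1,0.55,12.9,0.2,0,0,2.35]]'
python3 -m creep '[[1,0.05,1.0,0,0,0,0.2],[1,0.1,2.2,0,0,0,0.4],[1,0.15,3.5,0,0,0,0.65],[1,0.2,4.8,0,0,0,0.9],[1,0.27,6.1,0,0,0,1.15],[1,0.33,7.4,0,0,0,1.4],[1,0.39,8.7,0,0,0,1.65],[1,0.45,10,0,0,0,1.9],[1,0.5,11.2,0,0,0,2.15],[1,0.54,12.1,0,0,0,2.35],[1,0.54,12.35,0,0,0,2.35],[1,0.54,12.35,0,0,0,2.35]]'
python3 look.py 5 wrist scene side
```

```text
time_s: 9.38
position: [0.5592, -0.066, 0.1966]
tool_rot: [179.9, -0.2, 167.6]
ft_force: [0.2, 1.2, -3.4]
gripper_width: 0.0307
time_s: 10.38
position: [0.5731, 0.2399, 0.1965]
tool_rot: [-180.0, -0.1, 179.3]
ft_force: [0.1, -0.4, -2.4]
gripper_width: 0.0311
10.4833 [0.57329543 0.23755474 0.1968557 ] [-1.79908173e+02 -7.37322728e-02  1.79121954e+02] [ 0.24343567 -0.33811859 -3.2720735 ] 0.030823740624199757
```

View pics/wrist5.png

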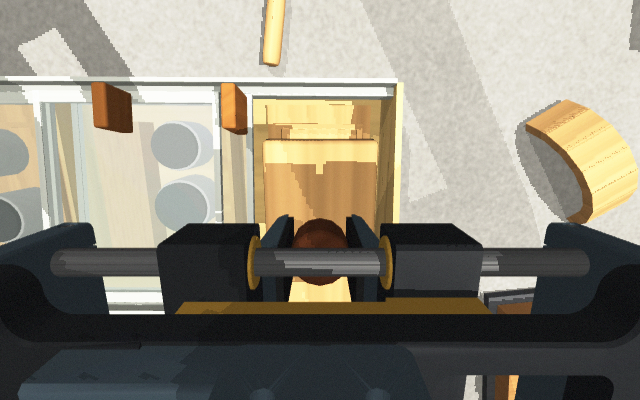

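View pics/scene5.png

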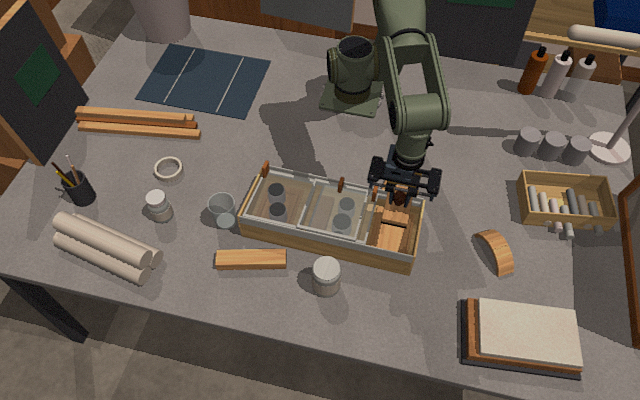

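```bash
cat > ov.py <<'E'
from cab import *
w=wristcam(load('wrist5'));st=load('wrist5')['st'];T=st['position']
p=[.5705,.0605,np.radians(-.9)]
im=cv2.resize(w['frame'][:,:,::-1].copy(),None,fx=4,fy=4,interpolation=cv2.INTER_CUBIC)
def L(P,c):
    q=(proj(w,P)*4+1.5).astype(int); cv2.polylines(im,[q.reshape(-1,1,2)],True,c,1)
B=lambda x,y,z:1e-3*np.array([x,y,z])
pk=[T[0],T[1],np.radians(st['tool_rot'][2])]
L(W(pk,[[.06,.035,T[2]-.0093],[.06,-.035,T[2]-.0093],[-.06,-.035,T[2]-.0093],[-.06,.035,T[2]-.0093]]),(255,0,0))
L(W(p,[B(-68,178-43,20),B(-68,178+43,20),B(68,178+43,20),B(68,178-43,20)]),(0,255,0))
L(W(p,fin(.105)),(0,0,255));L(W(p,fin(.00)),(0,0,255))
zt=lambda x:93+x*np.tan(np.radians(8))
C=lambda x,y:B(x,y,zt(x))
L(W(p,[C(110,255),C(110,-255),C(-110,-255),C(-110,255)]),(0,255,0))
cv2.imwrite('pics/w5.png',im[280:880,880:1640]);cv2.imwrite('pics/w5b.png',im[280:880,300:1060])
E
python3 ov.py
```

```text
(no output)
```

View pics/w5.png

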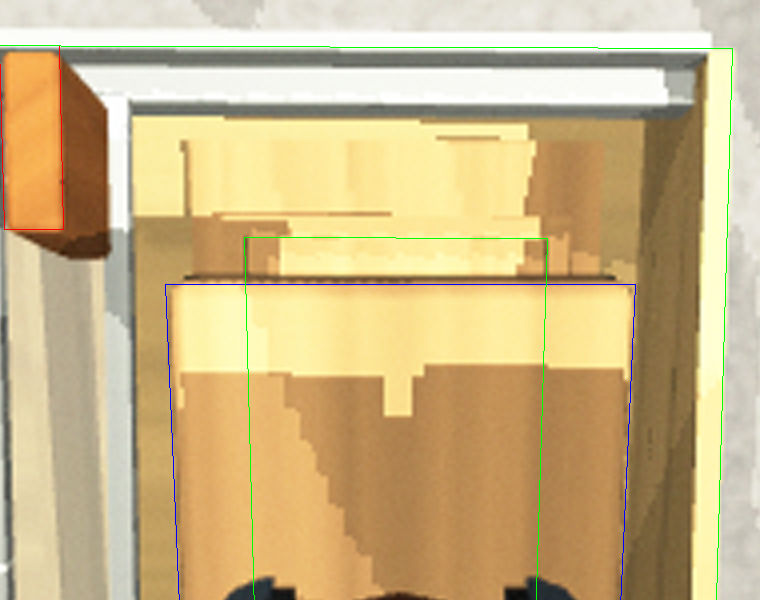

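View pics/w5b.png

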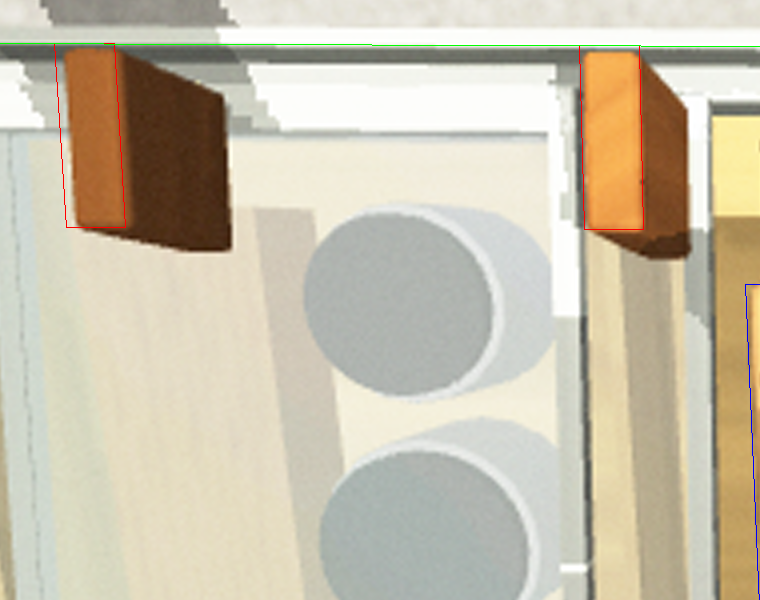

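```bash
python3 - <<'E'
from cab import *
p=[.5705,.0605,np.radians(-.9)]
B=lambda x,y,z:1e-3*np.array([x,y,z])
out=[]
for n,(r0,c0) in (('scene3',(185,345)),('side2',(110,225)),):
    s=load(n)
    im=cv2.resize(s['frame'][:,:,::-1].copy(),None,fx=6,fy=6,interpolation=cv2.INTER_CUBIC)
    def L(P,c):
        q=(proj(s,P)*6+2.5).astype(int); cv2.polylines(im,[q.reshape(-1,1,2)],True,c,1)
    for z in(12,20):L(W(p,[B(-68,178-43,z),B(-68,178+43,z),B(68,178+43,z),B(68,178-43,z)]),(0,255,0) if z==12 else (255,0,0))
    L(W(p,fin(.105)),(0,0,255))
    cv2.imwrite(f'pics/t_{n}.png',im[r0*6:r0*6+560,c0*6:c0*6+560])
E
```

```text
(no output)
```

View pics/t_scene3.png

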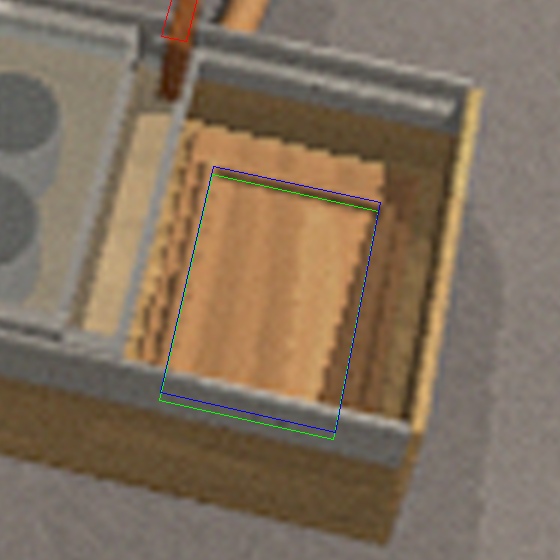

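```bash
python3 -m creep '[[1,0,0.03,-0.4,0,0,0],[1,0,0.03,-1.2,0,0,0],[1,0,0.03,-2.2,0,0,0],[1,0,0.03,-3.2,0,0,0],[1,0,0.03,-4.2,0,0,0],[1,0,0.03,-5.0,0,0,0],[1,0,0.03,-5.5,0,0,0],[1,0,0.03,-5.8,0,0,0],[1,0,0.03,-5.94,0,0,0],[1,0,0.03,-6.0,0,0,0],[1,0,0.03,-6.0,0,0,0]]'; python3 look.py 6 wrist side
```

```text
time_s: 11.45
position: [0.5741, 0.2391, 0.0479]
tool_rot: [180.0, 0.1, 179.1]
ft_force: [-0.2, -0.3, -2.8]
gripper_width: 0.0311
11.5 [0.57434923 0.23931904 0.04832964] [1.79959272e+02 9.36806261e-02 1.79114598e+02] [-0.26643585 -0.2415095  -2.20781067] 0.031153961153955457
```

View pics/wrist6.png

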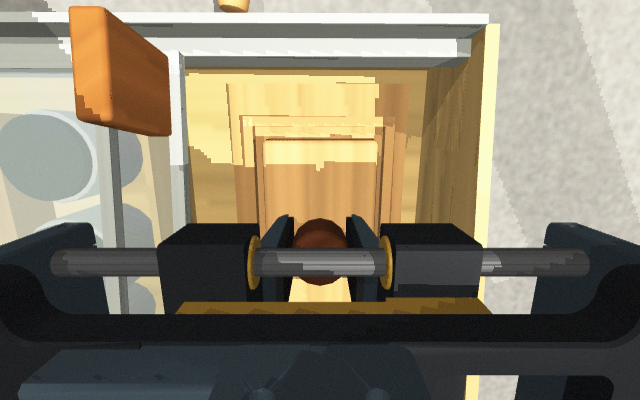

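```bash
python3 -m creep '[[1,0,0,-0.06,0,0,0],[1,0,0,-0.11,0,0,0],[1,0,0,-0.11,0,0,0]]'
```

```text
time_s: 11.8
position: [0.5744, 0.2398, 0.0463]
tool_rot: [179.9, 0.1, 179.1]
ft_force: [-1.0, 0.5, 4.1]
gripper_width: 0.031
```

Contact. Release partially (55 mm) and rise.

```bash
python3 -m creep '[[0.4,0,0,0,0,0,0],[0.4,0,0,0,0,0,0],[0.4,0,0,0,0,0,0],[0.4,0,0,0,0,0,0],[0.4,0,0,0.6,0,0,0],[0.4,0,0,1.6,0,0,0],[0.4,0,0,2.8,0,0,0],[0.4,0,0,4.0,0,0,0],[0.4,0,0,5.2,0,0,0],[0.4,0,0,6.0,0,0,0],[0.4,0,0,6.0,0,0,0]]'; python3 look.py 7 wrist side scene
```

```text
time_s: 12.72
position: [0.5762, 0.2403, 0.2001]
tool_rot: [179.8, 0.5, 179.1]
ft_force: [0.8, -0.5, -0.2]
gripper_width: 0.0549
12.8167 [0.5738076  0.23942121 0.19513258] [1.79964448e+02 6.58876256e-02 1.79135572e+02] [-0.9668104   0.2513356  -0.80305052] 0.05466330454459426
```

View pics/wrist7.png

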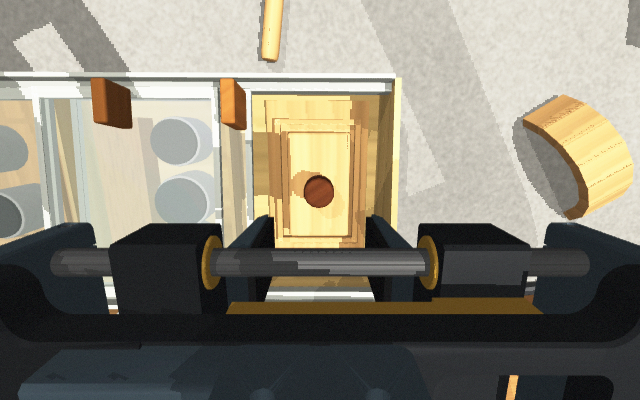

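```bash
python3 -c "
import cv2
a=cv2.imread('pics/side7.png');cv2.imwrite('pics/s7.png',cv2.resize(a[110:300,200:400],None,fx=3,fy=3))"
```

```text
(no output)
```

View pics/s7.png

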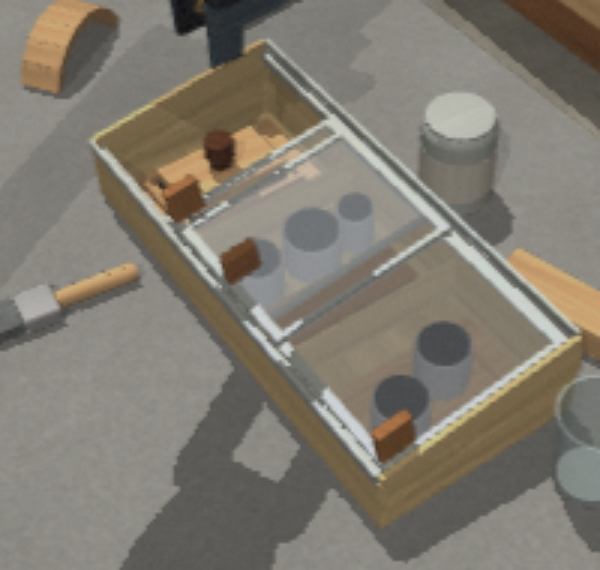

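```bash
python3 -m creep '[[0.4,-0.6,-0.5,0,0,0,0],[0.4,-1.6,-1.3,0,0,0,0],[0.4,-2.7,-2.2,0,0,0,0],[0.4,-3.48,-2.87,-0.2,0,0,0],[0.4,-3.48,-2.87,-1.0,0,0,0],[0.4,-3.48,-2.87,-2.2,0,0,0],[0.4,-3.48,-2.87,-3.3,0,0,0],[0.4,-3.48,-2.87,-4.0,0,0,0],[0.4,-3.48,-2.87,-4.28,0,0,0],[0.4,-3.48,-2.87,-4.28,0,0,0],[1,-3.48,-2.87,-4.28,0,0,0],[1,-3.48,-2.87,-4.28,0,0,0]]' 20
python3 -m creep '[[1,0,0,0,0,0,0],[1,0,0,0,0,0,0],[1,0,0,0,0,0,0],[1,0,0,0,0,0,0],[1,0,0,0,0,0,0],[1,0,0,0,0,0,0]]'
```

```text
time_s: 13.87
position: [0.4874, 0.1679, 0.0885]
tool_rot: [180.0, 0.1, 179.1]
ft_force: [-0.3, 0.3, 0.0]
gripper_width: 0.0445
time_s: 14.37
position: [0.4868, 0.1676, 0.0881]
tool_rot: [180.0, 0.0, 179.1]
ft_force: [0.1, -1.2, 2.3]
gripper_width: 0.0119
```

```bash
python3 -m creep '[[1,0,0.4,0,0,0,0],[1,0.02,1.0,0,0,0,0],[1,0.03,1.7,0,0,0,0],[1,0.04,2.4,0,0,0,0],[1,0.05,3.1,0,0,0,0],[1,0.06,3.8,0,0,0,0],[1,0.07,4.4,0,0,0,0],[1,0.08,4.9,0,0,0,0],[1,0.08,5.1,0,0,0,0],[1,0.08,5.2,0,0,0,0],[1,0.08,5.24,0,0,0,0],[1,0.08,5.24,0,0,0,0]]'
python3 -m creep '[[1,0,0.03,0,0,0,0],[1,0,0.03,0,0,0,0],[1,0,0.03,0,0,0,0]]'
```

```text
time_s: 15.37
position: [0.4893, 0.2969, 0.0881]
tool_rot: [-179.8, 0.1, 179.2]
ft_force: [3.0, -5.4, 4.1]
gripper_width: 0.0117
time_s: 15.62
position: [0.4892, 0.2969, 0.088]
tool_rot: [-179.8, 0.0, 179.2]
ft_force: [3.3, -9.1, 5.0]
gripper_width: 0.0121
```

```bash
python3 -m creep '[[0.4,0,-0.06,0,0,0,0],[0.4,0,-0.06,0,0,0,0],[0.4,0,-0.06,0,0,0,0],[0.4,0,-0.06,0.6,0,0,0],[0.4,0,-0.06,1.8,0,0,0],[0.4,0,-0.06,3.0,0,0,0],[0.4,0,-0.06,4.2,0,0,0],[0.4,0,-0.6,4.8,0,0,0],[0.4,-0.04,-1.8,4.8,0,0,0],[0.4,-0.06,-3.2,4.8,0,0,0],[0.4,-0.08,-4.6,4.8,0,0,0],[0.4,-0.1,-5.0,4.8,0,0,0]]'
python3 -m creep '[[0.4,0,-1,0,0,0,0],[0.4,0,-2.4,0,0,0,0],[0.4,-0.02,-3.6,0,0,0,0],[0.4,-0.02,-4.3,0,0,0,0],[0.4,-0.02,-4.5,0,0,0,0],[0.4,-0.02,-4.5,0,0,0,0],[0.4,-0.02,-4.5,0,0,0,0]]'
python3 look.py 8 wrist side scene
```

```text
time_s: 16.62
position: [0.4851, 0.1711, 0.2076]
tool_rot: [-179.9, -0.1, 179.1]
ft_force: [-0.4, -0.4, -0.3]
gripper_width: 0.0546
time_s: 17.2
position: [0.4858, 0.0627, 0.2076]
tool_rot: [179.9, -0.0, 179.1]
ft_force: [-0.2, 0.0, 0.4]
gripper_width: 0.0548
17.3 [0.48575923 0.06313353 0.20760168] [ 1.79956824e+02 -1.10978296e-02  1.79212186e+02] [-0.46933365 -0.07426388 -0.01290722] 0.054479348846514376
```

View pics/wrist8.png

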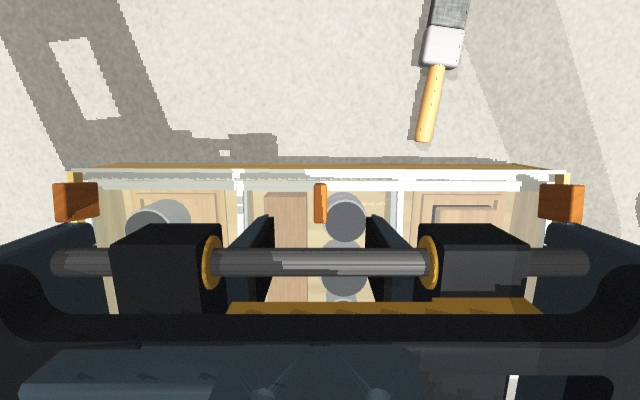

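View pics/scene8.png

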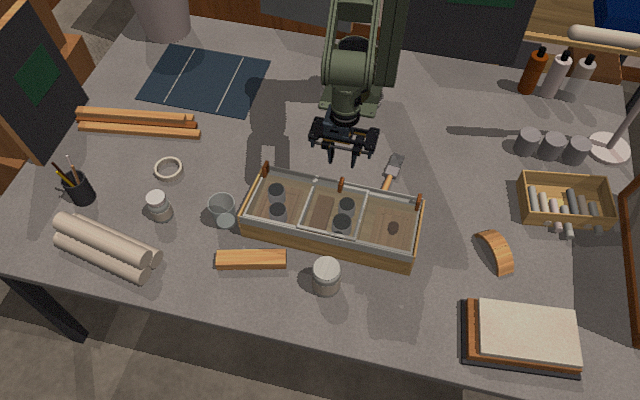

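```bash
python3 - <<'E'
import cv2,numpy as np
a=cv2.imread('pics/wrist8.png')
f=lambda c:cv2.resize(a[172:232,c:c+60],None,fx=6,fy=6,interpolation=cv2.INTER_CUBIC)
cv2.imwrite('pics/w8.png',np.hstack([f(45),f(290)])); cv2.imwrite('pics/w8b.png',f(530))
E
```

```text
(no output)
```

View pics/w8.png

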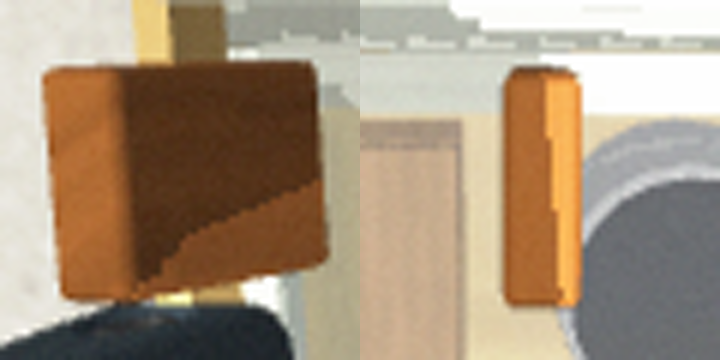

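View pics/w8b.png

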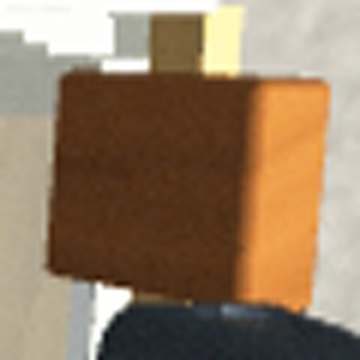

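```bash
python3 - <<'E'
from cab import *
w=wristcam(load('wrist8'))
Z=lambda l,x0:np.array([(x/6-.42+x0,y/6-.42+172) for x,y in l])
rf=Z([(44,70),(122,68),(135,300),(62,300)],45);mf=Z([(143,67),(221,67),(221,305),(143,305)],290);lf=Z([(255,76),(330,84),(312,307),(238,303)],530)
def f(p,fix=None):
    q=p[:3]
    return np.concatenate([(proj(w,W(q,fin(.235)))-lf).ravel(),(proj(w,W(q,fin(-.235)))-rf).ravel(),(proj(w,W(q,fin(p[3])))-mf).ravel()])
r=least_squares(f,[.57,.06,-.016,0]);print(r.x,r.fun.reshape(-1,2).round(1).tolist())
q=[.5705,.0605,np.radians(-.9)]
for y0,o in((.235,lf),(-.235,rf),(0,mf)):
    print(y0,least_squares(lambda y:(proj(w,W([q[0]+y[1],q[1],q[2]],fin(y[0])))-o).ravel(),[y0,0]).x)
E
```

```text
[ 0.57045965  0.06052561 -0.01737773  0.00114779] [[0.3, -0.4], [1.1, -1.7], [0.6, 0.6], [-0.2, 1.2], [-0.9, -0.8], [-0.6, -0.4], [0.4, 0.5], [-0.6, 0.4], [-0.1, 0.4], [0.2, 0.5], [0.0, 0.3], [-0.1, 0.2]]
0.235 [0.23478902 0.00042843]
-0.235 [-0.2344566  -0.00034663]
0 [ 0.00132393 -0.00036894]
```

```bash
python3 - <<'E'
import cv2,numpy as np
for n in('scene','side'):
    a=cv2.imread(f'pics/{n}0.png');b=cv2.imread(f'pics/{n}8.png')
    d=cv2.GaussianBlur(cv2.absdiff(a,b).max(2),(3,3),0)
    o=b.copy();o[d>40]=(0,0,255);cv2.imwrite(f'pics/d_{n}.png',o)
b=cv2.imread('pics/side8.png');cv2.imwrite('pics/s8.png',cv2.resize(b[110:300,200:400],None,fx=3,fy=3))
E
```

```text
(no output)
```

View pics/d_scene.png

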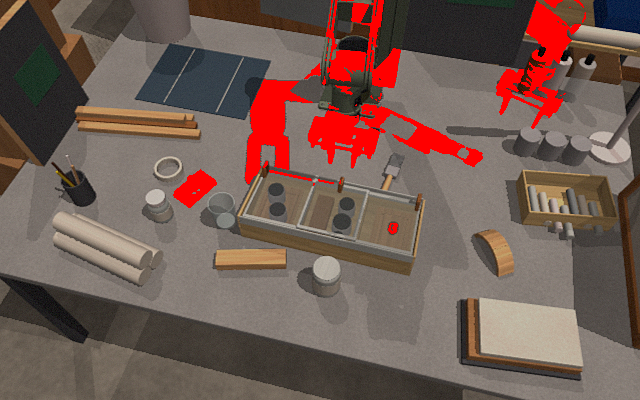

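View pics/d_side.png

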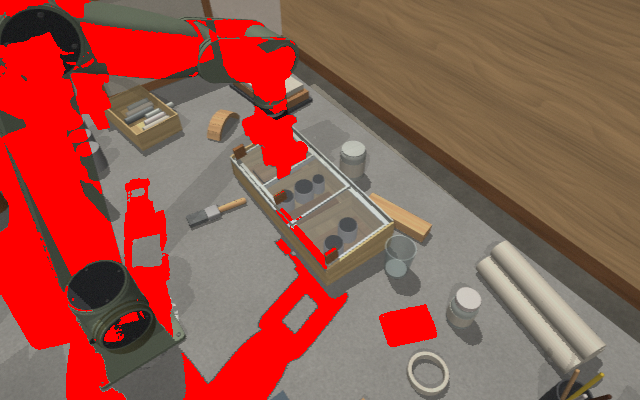

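View pics/s8.png

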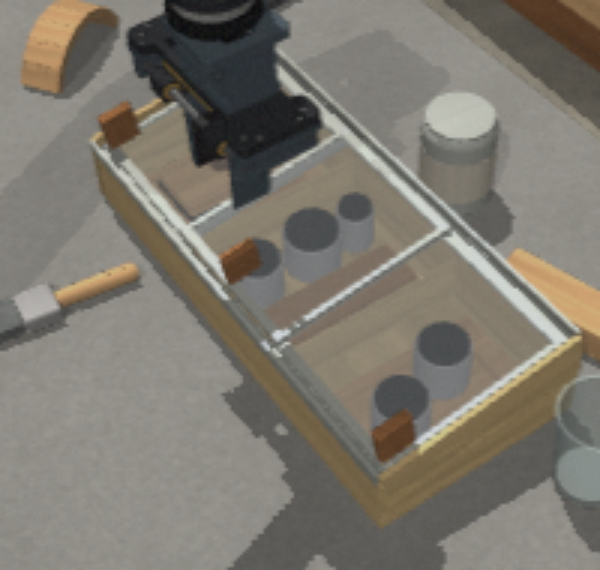

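The only changes are the pad, the arm and its shadows. All the bystanders and the doors are where they started, so I'm handing in.

```bash
python3 -c "
from bench import manip
print(manip.state()['ft_force']); print(manip.finish_job())"
```

```text
[-0.54421934  0.28641017  1.11079561]
the job is handed in; nothing more can be done
None
```

The pad is put away in the left tray, which was the empty one, the cabinet is shut, and I handed the job in at about 17 s of the 72 s allowed.

- **Opening:** the middle door was already about centred and out of the way, so I left it alone. I slid the left door 130 mm until it hit its stop behind the middle door.
- **Placing:** I picked the pad up by its knob, turned it in line with the tray and lowered it onto the tray floor. The wrist view after release showed it flat and inside the fences.
- **Closing:** I slid the left door back until it pressed on its end stop with about 9 N. The tool reading was the same as when I first gripped the shut door.

**Last checks:**
- **End doors:** the wrist camera put both pull fins within about 0.6 mm of their shut positions.
- **Middle door:** it measured about 1.2 mm off centre towards +y. Readings before I moved anything ranged from 0.8 to 2.0 mm. That is within measurement error, so I did not correct it.
- **Other things on the table:** comparing the first and last pictures, only the pad, the arm and its shadows had changed. Everything else was where it started.
- **Robot:** the gripper was clear of everything at hand-in, and no force reading during the job went above about 10 N.

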